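# Compare the two diagonals of a tube frame with a slide rule

### The arm

A 6-joint arm with a two-finger parallel gripper is mounted at the origin on a cart in front of the work surface, level with it; the furniture and walls round the work are solid. World frame = base frame: x ahead of the robot, y to its left, z up, the work surface at z = 0. Lengths are in mm, angles in degrees, forces in N, time in s.
With the tool pointing down it reaches from about 300 to 850 mm from the base axis. Payload 4.2 kg.
Tool frame: the origin (TCP) lies on the centre line of the jaws, within the pads' length; the fingertips stand 14 mm ahead of it and the grasp point (between the pads) lies 5 mm behind it; x points along the fingers, y is the direction in which the jaws open and shut, and the axes are right-handed (so a half turn about x gives the same grasp; the last joint's range is limited). The gripper opens to 91 mm and grips with 3 to 60 N. Pads are 32 mm wide; open, the fingers measure 118 mm over their backs; the gripper's body (76 mm by 178 mm) begins 60 mm behind the grasp point.
Start: joints at [-65.374, 18.312, 89.639, -0, 72.044, -1.146], TCP at [250.006, -517.821, 227.976] pointing down, gripper open.
Joint ranges: [-177.97, 177.97], [-48.28, 115.42], [12.27, 149.76], [-77.06, 257.06], [2.81, 150.46], [-146.56, 146.56]. Speed limits (degrees/s): [147.25, 147.25, 180, 180, 180, 180].

### API

Orientations are given as [roll, pitch, yaw] about the fixed x, y, z axes, in that order (R = Rz(yaw) Ry(pitch) Rx(roll)).
In Python, from workcell import readout, optics, env gives the robot as it stands.
- The arm moves only by the shell command python3 -m creep 'ROWS' [OPENING] [FORCE]. ROWS is JSON, a list of rows, each an object with "translation": the shift along the world's x, y, z in cm, a list of three; "delta_rot": the turn, a rotation vector about the world's x, y, z in rad, a list of three. In form: [{"translation": [dx, dy, dz], "delta_rot": [rx, ry, rz]}, ...]. A call has 1 to 5 rows; each row shifts and turns the commanded pose from where the row before left it; what a row does not reach is not made up. A row lasts 1/12 s, in which the tool goes at most 41.7 mm and 7.16 degrees, less where a joint would pass 70% of its speed; a pose out of reach is approached as far as the arm can. A call with a gripper value outside its range is refused whole. OPENING is the gripper's target within -1 to 1 (fully open at 1, half-way at 0, shut at -1), set as the call begins (- or left out, the last holds). The fingers move at their own pace and stop on an object; FORCE is the grip in N (left out, the last holds). Time passes only in rows, so rows that do not move let the fingers close. It gives the time, the measured TCP pose, the force and the opening at its end, in the units of the state.
- readout.state(): the state, without advancing time (a new reading comes with each control period).
- optics.grab_frame(name): name is "scene" or "top"; returns (picture, depth): 420x560x3 uint8, red, green, blue; 420x560 float32, mm along the optical axis (not along the pixel's ray), 0 where there is no reading.
- optics.camera_params(name): a dict with "mtx" (3x3 intrinsics, pixels), "R" (3x3) and "t" (3): a world point X has camera coordinates R X + t. Camera axes: x right, y down, z forward; pixel columns grow to the right and rows downward; lengths in mm; the calibration is good to about 2 mm. A picture is of the moment at which its call begins. camera_params takes no time and is no camera call.
- env.job_done(): hands the job in, once; it reports no verdict.
The state is a dict: "time_s": time; "qpos": joint angles; "qvel": joint speeds; "effort": joint torques, N m; "ee_pos": TCP position; "ee_rot": TCP orientation; "force": force on the tool from outside, world axes, zero at the start; "torque": the same for the moment, N m; "gripper_width": finger opening in mm.
Only numpy, scipy, OpenCV 4.12 (cv2) and the standard library are available. Lean on these libraries where they do the work, as an engineer would, in place of code of your own. Each camera call takes 0.05 s, during which the arm holds its last target.

### The job

Check the flat metal frame for square with the slide rule lying in it: measure the diagonal from its near-left to its far-right corner first, then the one from near-right to far-left, each time with the rule's plain end home in the near corner and its sliding tongue pushed out, with a gentle but definite push of some 5 to 10 N, until its tip bears in the far corner. Then leave the rule lying in the longer diagonal, fitted again so that it bears in both corners, and let go; if the two agree to within 2 mm, either diagonal will do. Never force the rule against the frame, and leave the nut in the frame and the things around it where they are.

Things in the scene. Friction and masses are not known exactly. Their poses are not given: they have to be found in the camera images.
- frame: the frame, lying flat, fixed to the bench: aluminium tube with dark cast corner connectors, about 256 (away from the robot) x 216 mm outside, 200 x 160 mm inside, 28 mm high, open inside down to the bench. Origin on the bench at its middle (frame not racked), x to its far side, y to its left, z up; turned up to 0.2 rad either way. near = robot side, left = robot's left
- far_rail: the frame's far cross rail with its two far corner connectors; fixed, but it may stand shifted sideways along the frame's y by up to 14 mm (the frame is then racked), so that the two diagonals, seat point to seat point, measure 236 to 254 mm. Origin and axes as the frame's, shifted with the rail
- near_left (a point): seat point of the frame's near-left inner corner: where the axis of a rule tip (8 mm round) lies when the tip is home in the corner: 4 mm off both inner walls, 11 mm above the bench. Axes as the frame's
- near_right (a point): seat point of the near-right inner corner, as near_left
- far_left (a point): seat point of the far-left inner corner, as near_left; diagonal partner of near_right
- far_right (a point): seat point of the far-right inner corner, as near_left; diagonal partner of near_left
- rule: the loose slide rule, 0.5 to 0.75 kg: flat aluminium channel 168 mm long, 26 wide, 14 high, in which a steel tongue slides. Origin on its underside, below the grip post when the tongue is in; x along the rule to the tongue's end, z up. At the start it lies loosely in the near-left to far-right diagonal, heel at near-left. Pushed along the bench it drags with 2 to 6 N; tips are slippery
- heel (a point): the rule's plain end: axis of a polished upright round tip, 8 mm in diameter, 14 mm high, 108 mm behind the rule's origin, 11 mm above its underside; fixed to the channel
- nose (a point): point on the tongue, 96 mm ahead of the grip post's axis, 11 mm above the rule's underside. The tongue's contact tip (upright, round, 8 mm, as the heel) is on a screwed stud set 0 to 16 mm out, differently each time and then fixed: its axis stands that unknown 0 to 16 mm beyond this point, along x. So tip to tip the rule is 204 to 220 mm plus joint tongue
- grip (a point): middle of the grip post: upright round dark steel post, 22 mm in diameter, on the tongue (moves with it), 16 to 60 mm above the bench; this point is 38 mm up; x to the tongue's end. Lift the rule by it. Pulled to the heel, the tongue runs in to its stop, then takes the rule along; pushed the other way, it runs out while the channel, resting on the bench, stays
- tongue (a joint): how far the tongue is drawn out, 0 (at its inner stop) to 0.055 m; it slides with a friction of about 1 N and stays where it is left
- nut_4: bystander: hexagon nut 23 x 25 x 11 mm, lying inside the frame by the middle of its left side
- parallel: bystander: ground steel parallel 62 x 100 x 16 mm beyond the frame to the left
- hex_key: bystander: hexagon key 51 x 91 x 7 mm left of the frame
- brass_fitting: bystander: brass fitting 40 mm high, standing left of the frame
- bolt_2: bystander: hexagon bolt 66 x 47 x 19 mm, right of the frame near the robot
- bolt_4: bystander: hexagon bolt 28 x 58 x 17 mm, right of the frame at its far end

How it is judged:
By the outcome, as a careful person would: the job done as asked, in the order asked, and still so for the second after the job is handed in, with the robot touching nothing.
It also fails if it takes over 70 s, if anything falls off the work surface, if the arm or the gripper's body presses on something with over 40 N, if the wrist force passes 120 N, or if a joint passes its speed limit or range.

## Working session

There is one attempt and no reset: what is moved stays moved. The work goes in short steps, Python scripts to look and compute and a shell command to move; the robot and the scene stay as the last step left them, time stands still between calls to the robot, and variables do not carry over. Pictures are saved under pics/ and viewed, and the job is handed in when it is done.

```bash
ls; mkdir -p pics; python3 - <<'E'
from workcell import readout, optics, env
import cv2
print(readout.state())
for n in("scene","top"):
    p,d=optics.grab_frame(n); cv2.imwrite(f"pics/{n}0.png",p[:,:,::-1]); import numpy as np; np.save(f"pics/{n}0d.npy",d); np.save(f"pics/{n}0p.npy",p)
    c=optics.camera_params(n); print(n,c, -c["R"].T@c["t"])
E
```

```text
pics
{'time_s': 0.0, 'qpos': array([-6.53733684e+01,  1.83524768e+01,  8.97054501e+01, -2.83670703e-04,
        7.20431439e+01, -1.14499372e+00]), 'qvel': array([-0.14675192, -0.03457193,  0.04313008, -0.064358  , -0.03787822,
        0.0227824 ]), 'effort': array([-3.82855487e-04, -4.12463415e+01, -2.31976730e+01,  7.27514620e-02,
        4.59356164e-02, -1.41663945e-04]), 'ee_pos': array([ 249.81389517, -517.37754989,  227.11835178]), 'ee_rot': array([-90.99210544,  89.89892888, 114.77960756]), 'force': array([-0.12783844, -0.41798476, -0.02246638]), 'torque': array([ 0.01642874, -0.02632732,  0.00723981]), 'gripper_width': 90.99382046390656}
scene {'mtx': array([[456.78265407,   0.        , 286.00681174],
       [  0.        , 456.78265407, 213.13974855],
       [  0.        ,   0.        ,   1.        ]]), 'R': array([[-0.73624654, -0.67643194,  0.01951559],
       [-0.39292532,  0.40383525, -0.82615179],
       [ 0.55095438, -0.61591957, -0.56310954]]), 't': array([283.16979794, 377.40405937, 512.10581591])} [ 74.62745231 354.55202936 594.63848431]
top {'mtx': array([[506.56203888,   0.        , 278.86598459],
       [  0.        , 506.56203888, 206.18824039],
       [  0.        ,   0.        ,   1.        ]]), 'R': array([[ 0.09760496, -0.99521715,  0.0040116 ],
       [-0.96937282, -0.09598153, -0.22606167],
       [ 0.22536549,  0.01817601, -0.97410473]]), 't': array([-244.4640892 ,  564.55763374, 1037.41736364])} [ 337.32966254 -207.96385581 1139.15869507]
```

View pics/top0.png

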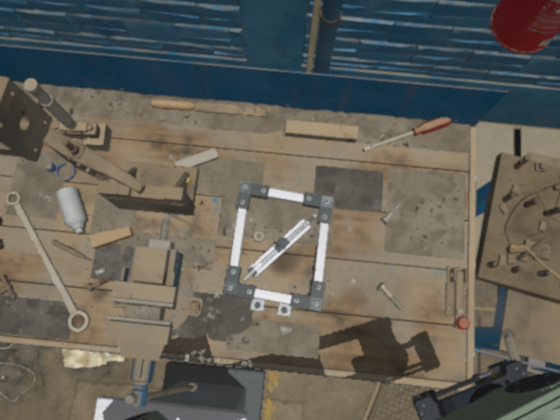

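View pics/scene0.png

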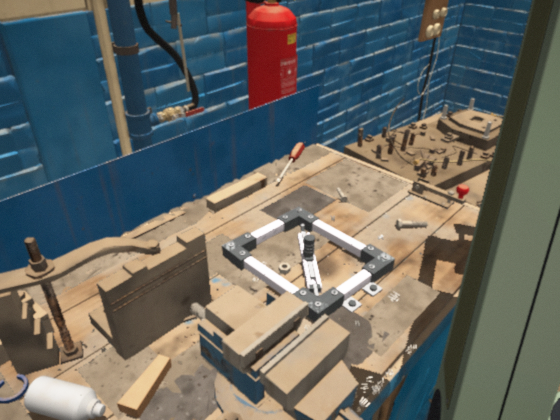

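The top view shows the frame from about (225,183) to (333,308), with the rule on its diagonal and the post near (281,243). I'll enlarge both.

```bash
python3 - <<'E'
import cv2
a=cv2.imread("pics/top0.png")[175:320,210:350]; cv2.imwrite("pics/top0z.png",cv2.resize(a,None,fx=4,fy=4,interpolation=cv2.INTER_CUBIC))
a=cv2.imread("pics/scene0.png")[195:325,215:405]; cv2.imwrite("pics/scene0z.png",cv2.resize(a,None,fx=4,fy=4,interpolation=cv2.INTER_CUBIC))
E
```

```text
(no output)
```

View pics/top0z.png

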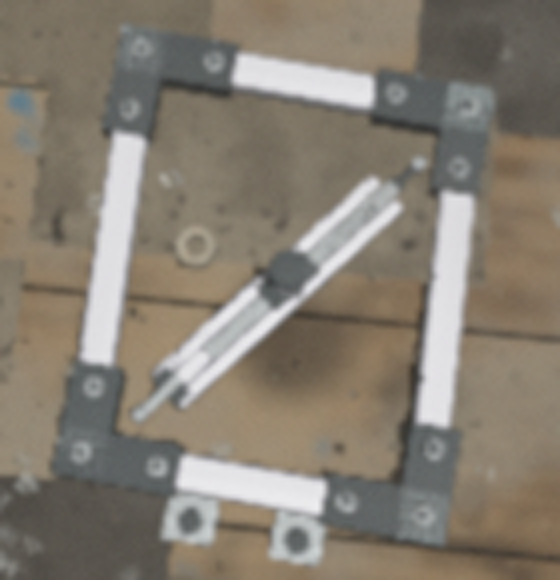

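View pics/scene0z.png

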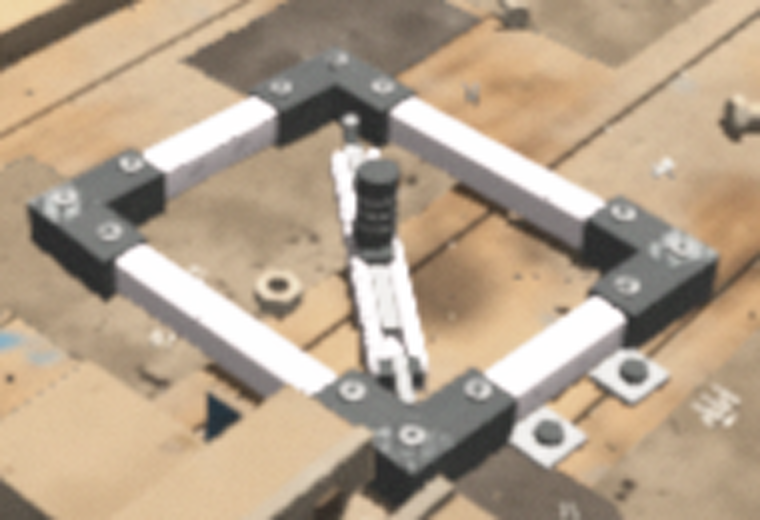

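```bash
cat > h.py <<'E'
import numpy as np, cv2
from workcell import readout, optics, env
def ray(n,px,z):
    c=optics.camera_params(n); R,t,K=c["R"],c["t"],c["mtx"]
    px=np.atleast_2d(px).astype(float)
    d=np.c_[(px[:,0]-K[0,2])/K[0,0],(px[:,1]-K[1,2])/K[1,1],np.ones(len(px))]@R
    o=-R.T@t
    return o+d*((z-o[2])/d[:,2])[:,None]
def cloud(n,D):
    c=optics.camera_params(n); R,t,K=c["R"],c["t"],c["mtx"]
    v,u=np.mgrid[:D.shape[0],:D.shape[1]]
    P=np.stack([(u-K[0,2])/K[0,0]*D,(v-K[1,2])/K[1,1]*D,D],-1)
    return (P-t)@R
def zoom(n,px): # zoomed crop -> full
    px=np.atleast_2d(px).astype(float); o=np.array([210,175]) if n=="top" else np.array([215,195])
    return (px+.5)/4-.5+o
E
python3 - <<'E'
from h import *
D=np.load("pics/top0d.npy"); W=cloud("top",D)
np.set_printoptions(precision=1,suppress=True)
print("frame z samples",[W[int(v),int(u)] for u,v in zoom("top",[(300,80),(120,250),(455,300),(250,480),(160,160+140),(290,270)])])
Z=W[...,2]; m=((Z>20)&(Z<36)).astype(np.uint8); m[:170]=0;m[320:]=0;m[:,:205]=0;m[:,350:]=0
c,_=cv2.findContours(m,cv2.RETR_CCOMP,cv2.CHAIN_APPROX_NONE)
vis=cv2.resize(np.clip((Z[175:320,210:350]+10)*3.5,0,255).astype(np.uint8),None,fx=4,fy=4,interpolation=0); cv2.imwrite("pics/z0.png",vis)
for k in c:
    if len(k)>40:print(len(k),cv2.contourArea(k))
print("inner corners z28 FL FR NL NR");print(ray("top",zoom("top",[(162,85),(442,130),(119,432),(406,485)]),28))
print("outer corners z28");print(ray("top",zoom("top",[(122,27),(492,87),(54,473),(443,542)]),28))
print("heel z14, tip z14", ray("top",zoom("top",[(137,417),(420,162)]),14))
print("post top z60", ray("top",zoom("top",[(293,268)]),60))
print("nut", ray("top",zoom("top",[(195,245)]),11))
E
```

```text
frame z samples [array([ 624.9, -196. ,   23.6]), array([ 516.2, -105.8,   25.5]), array([ 507.7, -293.9,   25.9]), array([ 398.9, -191.5,   25.7]), array([ 495.7, -128.9,   -3.5]), array([ 509.1, -202.3,   59. ])]
422 10571.0
330 6901.0
inner corners z28 FL FR NL NR
[[ 611.8 -120.2   28. ]
 [ 601.4 -279.9   28. ]
 [ 416.1 -118.4   28. ]
 [ 403.  -276.1   28. ]]
outer corners z28
[[ 643.4  -93.8   28. ]
 [ 629.1 -306.1   28. ]
 [ 390.8  -85.9   28. ]
 [ 374.9 -298.4   28. ]]
heel z14, tip z14 [[ 426.2 -126.2   14. ]
 [ 584.9 -269.8   14. ]]
post top z60 [[ 509.9 -204.1   60. ]]
nut [[ 525.4 -147.6   11. ]]
```

View pics/z0.png

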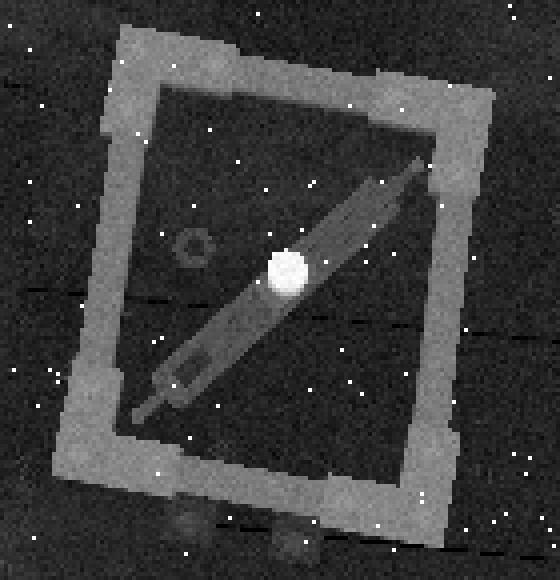

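```bash
python3 - <<'E'
from h import *
np.set_printoptions(precision=2,suppress=True)
D=np.load("pics/top0d.npy"); W=cloud("top",D); Z=W[...,2]
m=np.zeros(Z.shape,bool); m[225:265,260:305]=True; m&=(Z>50)&(Z<75)
print(m.sum(),W[m].mean(0), (W[m].min(0)+W[m].max(0))/2,np.ptp(W[m],axis=0))
D=np.load("pics/scene0d.npy"); W=cloud("scene",D); Z=W[...,2]
m=np.zeros(Z.shape,bool); m[195:325,215:405]=True; m&=(Z>55)&(Z<75)&(abs(W[...,0]-510)<40)&(abs(W[...,1]+200)<40)
print(m.sum(),W[m].mean(0))
m=(Z>22)&(Z<40)&(W[...,0]>350)&(W[...,0]<670)&(abs(W[...,1]+200)<125); print("frame z",np.median(Z[m]))
from scipy.spatial.transform import Rotation as R
s=readout.state(); print(R.from_euler('xyz',s['ee_rot'],degrees=True).as_matrix())
E
```

```text
84 [ 508.22 -201.12   59.73] [ 509.17 -201.21   57.13] [21.29 20.08 13.83]
79 [ 507.21 -198.67   59.65]
frame z 27.21353928342011
[[-0.    0.43 -0.9 ]
 [ 0.   -0.9  -0.43]
 [-1.   -0.   -0.  ]]
```

```bash
R='x'; python3 -m creep '[{"translation":[1.72,2.12,-0.5],"delta_rot":[0,0,0.04]},{"translation":[1.72,2.12,-0.5],"delta_rot":[0,0,0.04]},{"translation":[1.72,2.12,-0.5],"delta_rot":[0,0,0.04]},{"translation":[1.72,2.12,-0.5],"delta_rot":[0,0,0.04]},{"translation":[1.72,2.12,-0.5],"delta_rot":[0,0,0.04]}]' 1
python3 -m creep '[{"translation":[1.72,2.12,-0.8],"delta_rot":[0,0,0.04]},{"translation":[1.72,2.12,-0.8],"delta_rot":[0,0,0.04]},{"translation":[1.72,2.12,-0.8],"delta_rot":[0,0,0.04]},{"translation":[1.72,2.12,-0.8],"delta_rot":[0,0,0.04]},{"translation":[1.72,2.12,-0.8],"delta_rot":[0,0,0.04]}]'
python3 -m creep '[{"translation":[1.72,2.12,-0.8],"delta_rot":[0,0,0]},{"translation":[1.72,2.12,-0.8],"delta_rot":[0,0,0]},{"translation":[1.72,2.12,-0.8],"delta_rot":[0,0,0]},{"translation":[1.72,2.12,-0.8],"delta_rot":[0,0,0]},{"translation":[1.72,2.12,-0.8],"delta_rot":[0,0,0]}]'
```

```text
time_s: 0.52
ee_pos: [336.4, -410.6, 202.3]
ee_rot: [-92.1, 90.0, 125.2]
force: [0.0, -0.2, 0.5]
gripper_width: 91.2
time_s: 0.93
ee_pos: [422.4, -304.5, 162.3]
ee_rot: [-81.1, 90.0, 147.7]
force: [0.1, 0.2, 1.3]
gripper_width: 91.2
time_s: 1.35
ee_pos: [508.4, -198.6, 122.2]
ee_rot: [-64.6, 90.0, 164.1]
force: [0.0, 0.1, -0.6]
gripper_width: 91.2
```

```bash
python3 -m creep '[{"translation":[0,-0.1,-2],"delta_rot":[0,0,0]},{"translation":[0,0,-2],"delta_rot":[0,0,0]},{"translation":[0,0,-2],"delta_rot":[0,0,0]},{"translation":[0,0,-1.6],"delta_rot":[0,0,0]},{"translation":[0,0,-1],"delta_rot":[0,0,0]}]'
python3 -m creep '[{"translation":[0,0,0],"delta_rot":[0,0,0]},{"translation":[0,0,0],"delta_rot":[0,0,0]},{"translation":[0,0,0],"delta_rot":[0,0,0]},{"translation":[0,0,0],"delta_rot":[0,0,0]},{"translation":[0,0,0],"delta_rot":[0,0,0]}]' -0.6 15
python3 -m creep '[{"translation":[0,0,0],"delta_rot":[0,0,0]},{"translation":[0,0,0],"delta_rot":[0,0,0]},{"translation":[0,0,0],"delta_rot":[0,0,0]},{"translation":[0,0,0],"delta_rot":[0,0,0]},{"translation":[0,0,0],"delta_rot":[0,0,0]}]' -1 15
python3 - <<'E'
from h import *
for n in("top","scene"):
    p,d=optics.grab_frame(n); cv2.imwrite(f"pics/{n}1.png",p[:,:,::-1])
    a=p[175:320,210:350,::-1] if n=="top" else p[195:325,215:405,::-1]
    cv2.imwrite(f"pics/{n}1z.png",cv2.resize(a,None,fx=4,fy=4,interpolation=cv2.INTER_CUBIC))
E
```

```text
time_s: 1.77
ee_pos: [506.8, -200.2, 34.9]
ee_rot: [-71.0, 89.8, 157.7]
force: [-0.1, 0.6, 0.5]
gripper_width: 91.2
time_s: 2.18
ee_pos: [508.6, -201.1, 38.0]
ee_rot: [107.9, 89.9, -23.4]
force: [-0.2, -0.1, 0.4]
gripper_width: 60.8
time_s: 2.6
ee_pos: [508.0, -200.8, 37.0]
ee_rot: [92.7, 90.0, -38.6]
force: [0.4, 0.2, 0.3]
gripper_width: 27.2
```

View pics/scene1z.png

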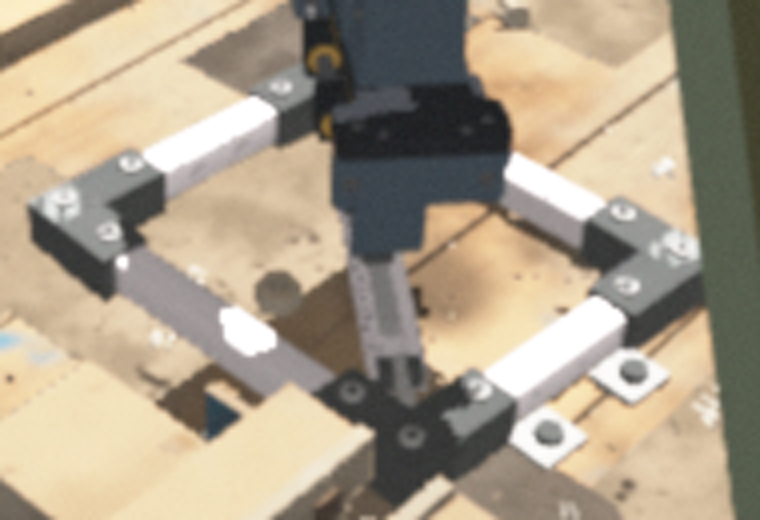

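View pics/top1z.png

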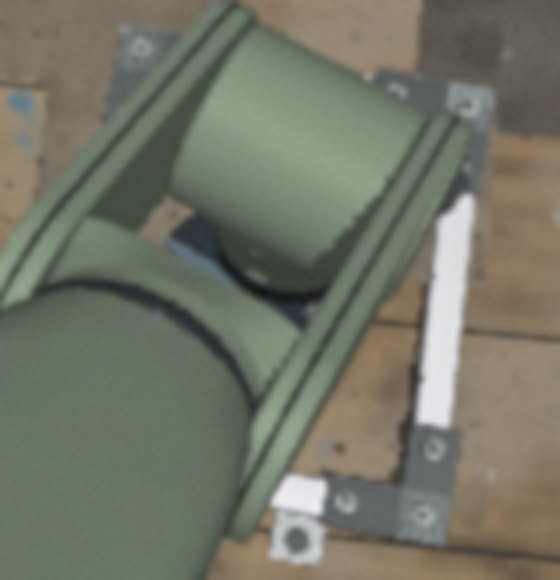

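```bash
python3 -m creep '[{"translation":[0,0,0],"delta_rot":[0,0,0]},{"translation":[0,0,0],"delta_rot":[0,0,0]},{"translation":[0,0,0],"delta_rot":[0,0,0]}]' -1 15
python3 -m creep '[{"translation":[-0.12,0.16,0],"delta_rot":[0,0,0]},{"translation":[-0.12,0.16,0],"delta_rot":[0,0,0]},{"translation":[-0.12,0.16,0],"delta_rot":[0,0,0]}]'
python3 -c "
from workcell import readout;s=readout.state();print(s['ee_pos'],s['force'],s['torque'])"
```

```text
time_s: 2.95
ee_pos: [508.1, -200.9, 37.0]
ee_rot: [98.3, 90.0, -33.0]
force: [0.0, 0.0, -0.3]
gripper_width: 21.8
time_s: 3.2
ee_pos: [504.8, -196.3, 37.0]
ee_rot: [97.4, 89.9, -33.9]
force: [1.8, -2.4, -2.8]
gripper_width: 21.5
[ 504.84488693 -196.34433065   37.01189334] [ 1.7616978  -2.37937006 -2.81760595] [-0.42819346 -0.27428328  0.05074643]
```

```bash
M='[{"translation":[-0.06,0.08,0],"delta_rot":[0,0,0]},{"translation":[-0.06,0.08,0],"delta_rot":[0,0,0]}]'; python3 -m creep '[{"translation":[-0.06,0.08,0],"delta_rot":[0,0,0]},{"translation":[-0.06,0.08,0],"delta_rot":[0,0,0]}]' | egrep "pos|force"
python3 -m creep '[{"translation":[-0.06,0.08,0],"delta_rot":[0,0,0]},{"translation":[-0.06,0.08,0],"delta_rot":[0,0,0]}]' | egrep "pos|force"
python3 -m creep '[{"translation":[-0.06,0.08,0],"delta_rot":[0,0,0]}]' | egrep "pos|force"
```

```text
ee_pos: [503.5, -194.5, 37.0]
force: [1.5, -2.0, -1.8]
ee_pos: [502.2, -192.8, 37.0]
force: [1.2, -1.7, -1.2]
ee_pos: [501.6, -192.0, 37.0]
force: [1.0, -2.2, -1.9]
```

```bash
for i in 1; do python3 -m creep '[{"translation":[-0.05,0.07,0],"delta_rot":[0,0,0]}]' | egrep "pos|force"
python3 -m creep '[{"translation":[-0.05,0.07,0],"delta_rot":[0,0,0]}]' | egrep "pos|force"; done
```

```text
ee_pos: [501.0, -191.3, 37.0]
force: [1.8, -3.0, -1.0]
ee_pos: [500.5, -190.7, 37.0]
force: [2.8, -3.2, -2.5]
```

```bash
python3 -m creep '[{"translation":[-0.05,0.07,0],"delta_rot":[0,0,0]}]' | egrep "pos|force"
python3 -m creep '[{"translation":[-0.04,0.05,0],"delta_rot":[0,0,0]}]' | egrep "pos|force"
python3 - <<'E'
from h import *
p,d=optics.grab_frame("scene"); a=p[195:325,215:405,::-1]; cv2.imwrite("pics/s2z.png",cv2.resize(a,None,fx=4,fy=4,interpolation=cv2.INTER_CUBIC))
E
```

```text
ee_pos: [500.1, -190.2, 37.0]
force: [2.5, -3.7, -3.0]
ee_pos: [499.8, -189.8, 37.0]
force: [3.1, -4.7, -2.8]
```

View pics/s2z.png

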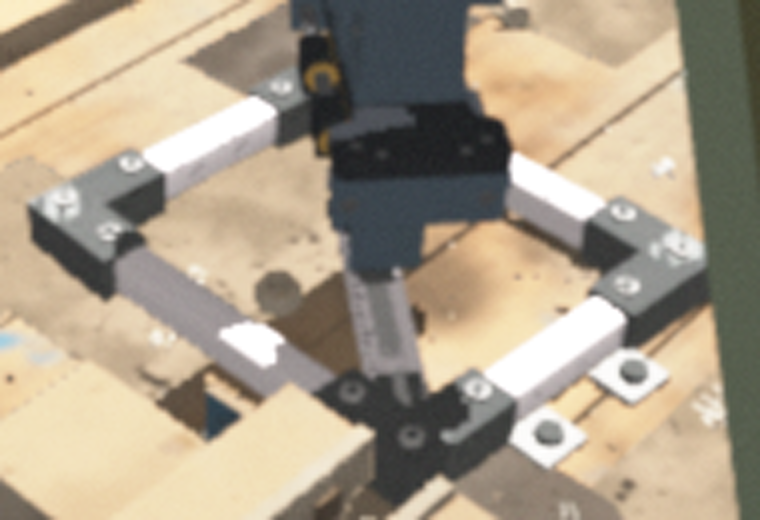

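```bash
python3 -m creep '[{"translation":[-0.03,0.04,0],"delta_rot":[0,0,0]}]' | egrep "pos|force"
python3 -m creep '[{"translation":[-0.03,0.04,0],"delta_rot":[0,0,0]}]' | egrep "pos|force"
python3 -m creep '[{"translation":[-0.0,0.0,0],"delta_rot":[0,0,0]}]' | egrep "pos|force"
```

```text
ee_pos: [499.6, -189.5, 37.0]
force: [3.6, -4.7, -3.0]
ee_pos: [499.6, -189.4, 37.1]
force: [3.7, -5.8, -2.8]
ee_pos: [499.6, -189.4, 37.1]
force: [3.0, -5.5, -3.1]
```

```bash
python3 -m creep '[{"translation":[0.15,-0.13,0],"delta_rot":[0,0,0]},{"translation":[0.15,-0.13,0],"delta_rot":[0,0,0]},{"translation":[0.15,-0.13,0],"delta_rot":[0,0,0]},{"translation":[0.15,-0.13,0],"delta_rot":[0,0,0]}]' | egrep "pos|force"
python3 -m creep '[{"translation":[0.15,-0.13,0],"delta_rot":[0,0,0]},{"translation":[0.15,-0.13,0],"delta_rot":[0,0,0]},{"translation":[0.15,-0.13,0],"delta_rot":[0,0,0]},{"translation":[0.15,-0.13,0],"delta_rot":[0,0,0]}]' | egrep "pos|force|rot"
python3 - <<'E'
from h import *
p,d=optics.grab_frame("scene"); a=p[195:325,215:405,::-1]; cv2.imwrite("pics/s3z.png",cv2.resize(a,None,fx=4,fy=4,interpolation=cv2.INTER_CUBIC))
E
```

```text
ee_pos: [504.1, -193.5, 37.0]
force: [-1.7, -0.5, 2.1]
ee_pos: [510.7, -199.2, 37.0]
ee_rot: [-41.6, 90.0, -172.9]
force: [-3.0, -1.7, 2.7]
```

View pics/s3z.png

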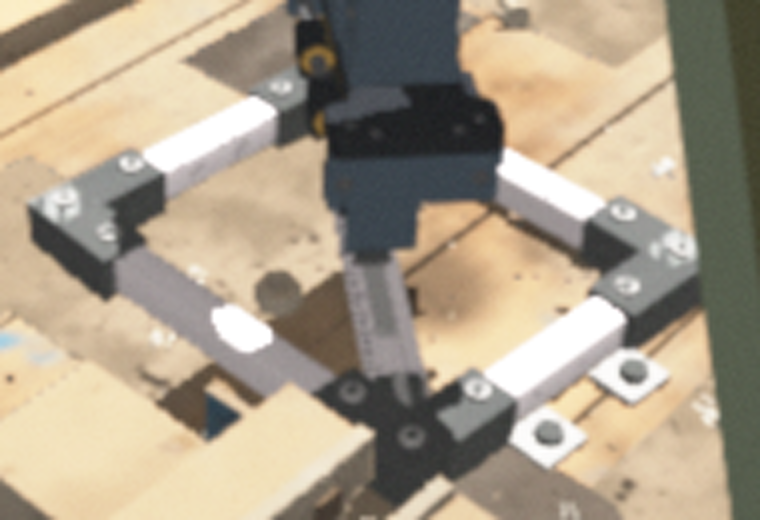

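```bash
python3 -m creep '[{"translation":[0.15,-0.12,0],"delta_rot":[0,0,0]},{"translation":[0.15,-0.12,0],"delta_rot":[0,0,0]}]' | egrep "pos|force"
python3 -m creep '[{"translation":[0.08,-0.06,0],"delta_rot":[0,0,0]},{"translation":[0.08,-0.06,0],"delta_rot":[0,0,0]}]' | egrep "pos|force"
python3 -m creep '[{"translation":[0.08,-0.06,0],"delta_rot":[0,0,0]}]' | egrep "pos|force"
python3 -m creep '[{"translation":[0.08,-0.06,0],"delta_rot":[0,0,0]}]' | egrep "pos|force"
```

```text
ee_pos: [513.6, -201.7, 37.0]
force: [-3.4, -2.1, 3.8]
ee_pos: [515.2, -203.0, 37.0]
force: [-4.4, -2.5, 3.5]
ee_pos: [515.9, -203.6, 37.0]
force: [-3.8, -3.3, 4.6]
ee_pos: [516.7, -204.2, 37.0]
force: [-4.8, -2.8, 3.8]
```

```bash
python3 -m creep '[{"translation":[-0.02,-0.03,0.02],"delta_rot":[0,0,0]},{"translation":[0,0,0],"delta_rot":[0,0,0]}]' | egrep "pos|force"
python3 - <<'E'
from h import *
s=readout.state(); print(s['ee_pos'],s['force'],s['torque'],s['gripper_width'])
p,d=optics.grab_frame("scene"); cv2.imwrite("pics/s4.png",p[:,:,::-1]);a=p[195:325,215:405,::-1]; cv2.imwrite("pics/s4z.png",cv2.resize(a,None,fx=4,fy=4,interpolation=cv2.INTER_CUBIC))
p,d=optics.grab_frame("top"); a=p[175:320,210:350,::-1]; cv2.imwrite("pics/t4z.png",cv2.resize(a,None,fx=4,fy=4,interpolation=cv2.INTER_CUBIC))
E
```

```text
ee_pos: [516.8, -204.4, 37.0]
force: [-3.0, -3.4, 2.3]
[ 516.82885928 -204.37653481   37.01020937] [-3.04899354 -3.40739668  2.32513348] [-0.64941745  0.58526619  0.17270067] 21.57217461368435
```

View pics/s4z.png

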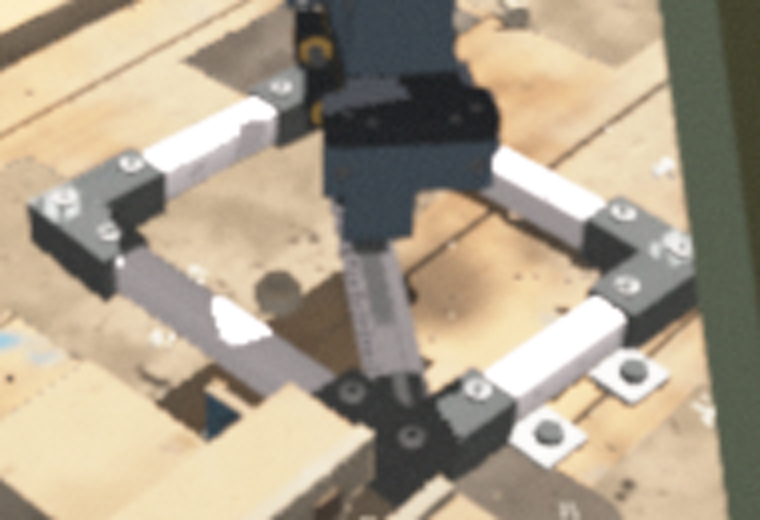

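View pics/t4z.png

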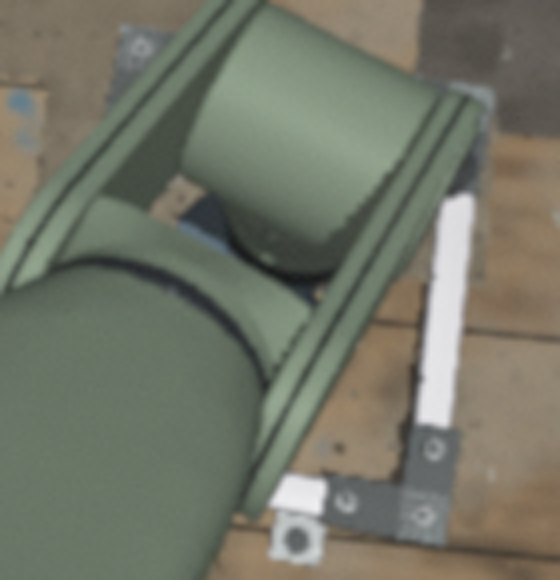

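```bash
python3 - <<'E'
from h import *
P=ray("scene",zoom("scene",[(371,252),(397,376)]),14)
print(P,np.degrees(np.arctan2(*(P[0]-P[1])[[1,0]])))
P=ray("scene",zoom("scene",[(345,250),(372,378)]),14)
print(P,np.degrees(np.arctan2(*(P[0]-P[1])[[1,0]])))
P=ray("scene",zoom("scene",[(397,250),(422,375)]),14)
print(P,np.degrees(np.arctan2(*(P[0]-P[1])[[1,0]])))
E
```

```text
[[ 506.72368851 -194.98799623   14.        ]
 [ 441.33079829 -136.31019938   14.        ]] -41.90199597541425
[[ 517.00938475 -187.21888918   14.        ]
 [ 448.72053503 -127.44008519   14.        ]] -41.198306711021424
[[ 498.42600828 -205.11350418   14.        ]
 [ 433.50443532 -144.70231456   14.        ]] -42.93897102488471
```

```bash
python3 -m creep '[{"translation":[0.07,-0.07,0.01],"delta_rot":[0,0,0]}]' | egrep "pos|force"
python3 -m creep '[{"translation":[0.07,-0.07,0],"delta_rot":[0,0,0]}]' | egrep "pos|force"
python3 -m creep '[{"translation":[0.07,-0.07,0],"delta_rot":[0,0,0]}]' | egrep "pos|force"
```

```text
ee_pos: [517.1, -204.7, 37.0]
force: [-4.7, -2.7, 0.6]
ee_pos: [517.9, -205.3, 37.0]
force: [-4.6, -2.2, 0.5]
ee_pos: [518.7, -206.1, 37.0]
force: [-4.4, -3.3, -0.0]
```

```bash
python3 -m creep '[{"translation":[0.07,-0.07,0],"delta_rot":[0,0,0]}]' | egrep "pos|force"
python3 -m creep '[{"translation":[0.07,-0.07,0],"delta_rot":[0,0,0]}]' | egrep "pos|force"
```

```text
ee_pos: [519.5, -206.8, 37.0]
force: [-3.6, -2.3, -0.4]
ee_pos: [520.3, -207.5, 37.1]
force: [-3.3, -2.6, 0.2]
```

```bash
python3 -m creep '[{"translation":[0.07,-0.07,0],"delta_rot":[0,0,0]}]' | egrep "pos|force"
python3 -m creep '[{"translation":[0.07,-0.06,0],"delta_rot":[0,0,0]}]' | egrep "pos|force"
```

```text
ee_pos: [520.9, -208.0, 37.0]
force: [-4.5, -0.5, -0.1]
ee_pos: [521.1, -208.2, 37.0]
force: [-5.0, 0.0, 1.5]
```

```bash
python3 -m creep '[{"translation":[0.07,-0.06,0],"delta_rot":[0,0,0]}]' | egrep "pos|force"
python3 -m creep '[{"translation":[0.05,-0.04,0],"delta_rot":[0,0,0]}]' | egrep "pos|force"
```

```text
ee_pos: [521.7, -208.5, 37.0]
force: [-4.6, 2.1, 0.9]
ee_pos: [522.2, -208.8, 37.0]
force: [-4.5, 2.1, 1.6]
```

```bash
python3 -m creep '[{"translation":[0.06,-0.03,0],"delta_rot":[0,0,0]}]' | egrep "pos|force"
python3 -m creep '[{"translation":[0.05,-0.03,0],"delta_rot":[0,0,0]}]' | egrep "pos|force"
```

```text
ee_pos: [522.8, -209.0, 37.0]
force: [-3.9, 1.7, 1.5]
ee_pos: [523.1, -209.1, 37.0]
force: [-5.9, 2.7, 2.6]
```

```bash
python3 -m creep '[{"translation":[0.04,-0.03,0],"delta_rot":[0,0,0]}]' | egrep "pos|force"
python3 -m creep '[{"translation":[0.04,-0.03,0],"delta_rot":[0,0,0]}]' | egrep "pos|force"
```

```text
ee_pos: [523.1, -209.1, 37.0]
force: [-6.8, 4.6, 4.1]
ee_pos: [523.1, -209.2, 37.0]
force: [-7.2, 5.7, 4.2]
```

```bash
python3 - <<'E'
from h import *
s=readout.state(); print(s['ee_pos'],s['force'],s['torque'],s['gripper_width'])
p,d=optics.grab_frame("scene"); np.save("pics/s5.npy",p);a=p[265:305,295:335,::-1]; cv2.imwrite("pics/s5z.png",cv2.resize(a,None,fx=14,fy=14,interpolation=cv2.INTER_CUBIC))
b=cv2.imread("pics/s2z.png")
cv2.imwrite("pics/s2zz.png",cv2.resize(b[280:440,320:480],None,fx=3.5,fy=3.5,interpolation=cv2.INTER_CUBIC))
E
```

```text
[ 523.09132872 -209.17161426   36.97586357] [-7.22789066  5.65474652  4.16231232] [0.71586929 1.09639922 0.19359532] 21.676979896844962
```

View pics/s5z.png

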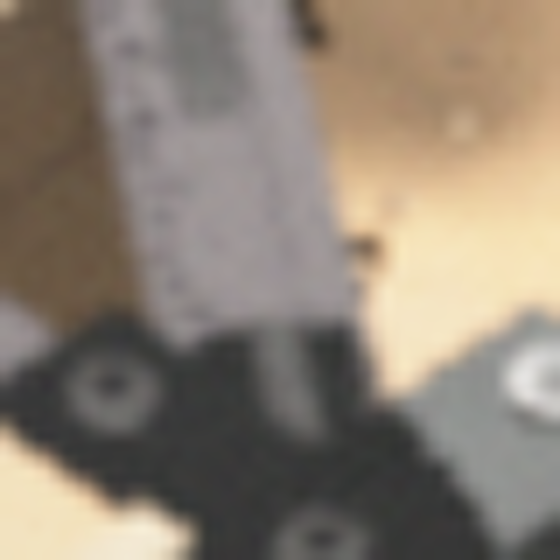

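View pics/s2zz.png

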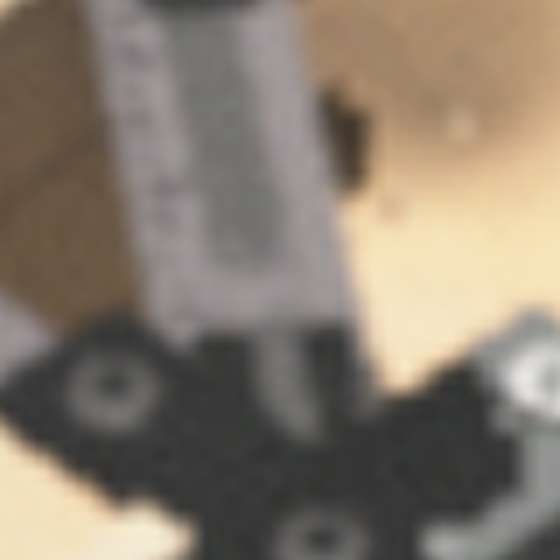

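```bash
python3 -m creep '[{"translation":[0,0,0],"delta_rot":[0,0,0]},{"translation":[-0.35,0.3,0],"delta_rot":[0,0,0]},{"translation":[-0.45,0.38,0],"delta_rot":[0,0,0]},{"translation":[-0.45,0.38,0],"delta_rot":[0,0,0]},{"translation":[-0.45,0.38,0],"delta_rot":[0,0,0]}]' | egrep "pos|force"
python3 -m creep '[{"translation":[-0.35,0.29,0],"delta_rot":[0,0,0]},{"translation":[0,0,0],"delta_rot":[0,0,0]},{"translation":[0,0,0],"delta_rot":[0,0,0]}]' -1 45| egrep "pos|force"
python3 -m creep '[{"translation":[0,0,0.3],"delta_rot":[0,0,0]},{"translation":[0,0,0.5],"delta_rot":[0,0,0]},{"translation":[0,0,0.5],"delta_rot":[0,0,0]},{"translation":[0,0,0.7],"delta_rot":[0,0,0]}]' | egrep "pos|force"
python3 - <<'E'
from h import *
s=readout.state(); print(s['time_s'],s['ee_pos'],s['force'],s['torque'],s['gripper_width'])
p,d=optics.grab_frame("scene"); a=p[195:325,215:405,::-1]; cv2.imwrite("pics/s6z.png",cv2.resize(a,None,fx=4,fy=4,interpolation=cv2.INTER_CUBIC))
E
```

```text
ee_pos: [508.1, -196.4, 37.1]
force: [0.6, -1.8, -4.4]
ee_pos: [503.9, -193.3, 37.0]
force: [-0.4, 0.1, -6.0]
ee_pos: [504.3, -193.8, 57.6]
force: [0.1, -0.2, -6.8]
7.8667 [ 504.34011058 -193.83874954   57.59943789] [ 0.06672832 -0.22873548 -6.83135883] [-0.06400982 -0.0738539  -0.01064189] 21.199868314178943
```

View pics/s6z.png

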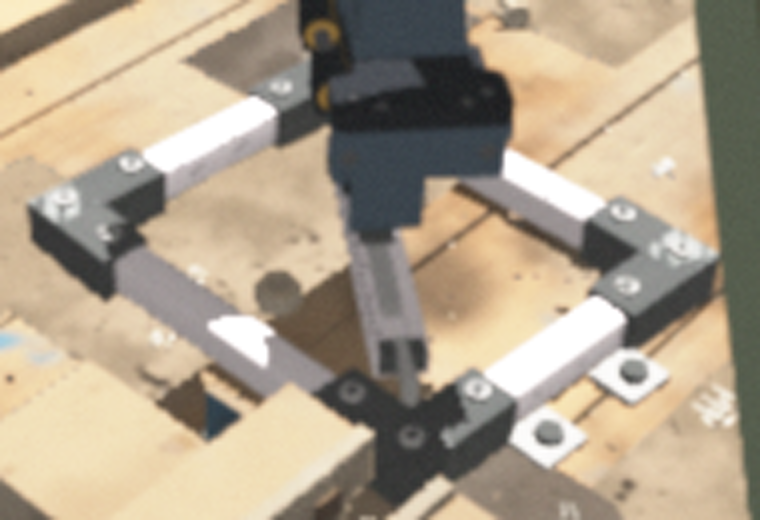

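```bash
python3 -m creep '[{"translation":[0,0,0.8],"delta_rot":[0,0,0]},{"translation":[0,0,0.9],"delta_rot":[0,0,0]},{"translation":[0,0,0.8],"delta_rot":[0,0,0]},{"translation":[0,0,0.4],"delta_rot":[0,0,0.05]},{"translation":[0,0,0],"delta_rot":[0,0,0.089]}]' | egrep "pos|force"
python3 -c "
from workcell import readout;print(readout.state()['qpos'])"
```

```text
ee_pos: [505.4, -194.2, 88.2]
force: [0.2, -0.1, -7.1]
[-2.22386099e+01  2.25873854e+01  1.05452658e+02  1.19508425e-03
  5.17621776e+01  1.09394284e+01]
```

```bash
python3 -m creep '[{"translation":[0,0,0],"delta_rot":[0,0,0.1]},{"translation":[0,0,0],"delta_rot":[0,0,0.1]},{"translation":[0,0,0],"delta_rot":[0,0,0.1]},{"translation":[0,0,0],"delta_rot":[0,0,0.1]},{"translation":[0,0,0],"delta_rot":[0,0,0.1]}]' | egrep "pos|force"
python3 -m creep '[{"translation":[0,0,0],"delta_rot":[0,0,0.1]},{"translation":[0,0,0],"delta_rot":[0,0,0.1]},{"translation":[0,0,0],"delta_rot":[0,0,0.1]},{"translation":[0,0,0],"delta_rot":[0,0,0.1]},{"translation":[0,0,0],"delta_rot":[0,0,0.1]}]' | egrep "pos|force"
python3 -m creep '[{"translation":[0.05,-0.1,0],"delta_rot":[0,0,0.1]},{"translation":[0.1,-0.1,0],"delta_rot":[0,0,0.08]},{"translation":[0.1,-0.1,0],"delta_rot":[0,0,0]},{"translation":[0,0,0],"delta_rot":[0,0,0]}]' | egrep "pos|force"
python3 - <<'E'
from h import *
from scipy.spatial.transform import Rotation as R
s=readout.state(); print(s['time_s'],s['ee_pos'],s['force'],s['torque'],s['gripper_width'])
print(R.from_euler('xyz',s['ee_rot'],degrees=True).as_matrix()[:,1])
p,d=optics.grab_frame("scene"); np.save("pics/s7d.npy",d); a=p[175:325,215:405,::-1]; cv2.imwrite("pics/s7z.png",cv2.resize(a,None,fx=4,fy=4,interpolation=cv2.INTER_CUBIC))
E
```

```text
ee_pos: [504.6, -193.9, 87.1]
force: [0.6, 0.1, -6.5]
ee_pos: [504.6, -193.9, 87.1]
force: [-0.4, -0.2, -7.1]
ee_pos: [507.4, -197.1, 86.9]
force: [1.1, 0.2, -5.6]
9.5 [ 507.40443614 -197.11320946   86.90184536] [ 1.14892175  0.24839799 -5.58395973] [ 0.04421059 -0.12419548 -0.02545894] 21.079049702348193
[0.82773501 0.56111858 0.00083416]
```

View pics/s7z.png

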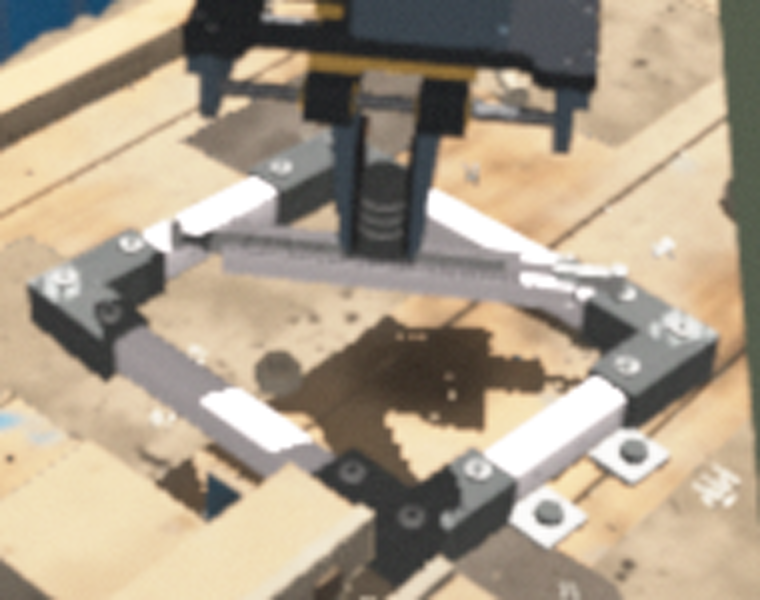

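```bash
python3 - <<'E'
from h import *
f=lambda px:(np.atleast_2d(px)+.5)/4-.5+np.array([215,175])
A=ray("scene",f([(172,228),(623,270)]),67); print(A, np.linalg.norm(A[0]-A[1]),np.degrees(np.arctan2(*(A[0]-A[1])[[1,0]])))
D=np.load("pics/s7d.npy");W=cloud("scene",D)
Z=W[...,2]; m=(Z>54)&(Z<72)&(W[...,0]>380)&(W[...,0]<640)&(abs(W[...,1]+200)<110); m[:200]=False
pts=W[m][:,:2].astype(np.float32); print(len(pts)); vx,vy,x,y=cv2.fitLine(pts,cv2.DIST_HUBER,0,.01,.01).ravel(); print(x,y,np.degrees(np.arctan2(vy,vx)))
t=(pts-[x,y])@[vx,vy]; print(t.min(),t.max(), [x+vx*t.min(),y+vy*t.min()],[x+vx*t.max(),y+vy*t.max()])
print("nut",ray("scene",f([(278,372)]),11), "inner corner FL,NR z28",ray("scene",f([(108,302),(600,318)]),28))
E
```

```text
[[ 587.29909798 -137.59514478   67.        ]
 [ 410.93771748 -262.16004395   67.        ]] 215.9160731320408 35.233746755208074
1157
490.1607 -196.82031 34.891872
-104.72895 115.31689 [np.float32(404.25858), np.float32(-256.72836)] [np.float32(584.74744), np.float32(-130.85565)]
nut [[ 521.89840659 -143.73642516   11.        ]] inner corner FL,NR z28 [[ 604.29955408 -109.50093307   28.        ]
 [ 422.34702244 -267.71518674   28.        ]]
```

```bash
python3 -m creep '[{"translation":[0,0,-0.8],"delta_rot":[0,0,0]},{"translation":[0,0,-1],"delta_rot":[0,0,0]},{"translation":[0,0,-1],"delta_rot":[0,0,0]},{"translation":[0,0,-0.8],"delta_rot":[0,0,0]},{"translation":[0,0,-0.6],"delta_rot":[0,0,0]}]' | egrep "pos|force"
python3 -m creep '[{"translation":[0,0,-0.3],"delta_rot":[0,0,0]},{"translation":[0,0,-0.2],"delta_rot":[0,0,0]},{"translation":[0,0,-0.1],"delta_rot":[0,0,0]}]' | egrep "pos|force"
python3 -m creep '[{"translation":[0,0,-0.1],"delta_rot":[0,0,0]},{"translation":[0,0,0],"delta_rot":[0,0,0]}]' | egrep "pos|force"
```

```text
ee_pos: [506.0, -196.4, 42.5]
force: [0.4, 0.6, -6.1]
ee_pos: [507.0, -196.8, 38.0]
force: [0.2, 0.2, -6.3]
ee_pos: [507.1, -196.9, 37.5]
force: [-0.3, 0.2, -6.6]
```

```bash
python3 -m creep '[{"translation":[0,0,-0.05],"delta_rot":[0,0,0]},{"translation":[0,0,0],"delta_rot":[0,0,0]}]' | egrep "pos|force"
python3 -m creep '[{"translation":[0,0,-0.05],"delta_rot":[0,0,0]},{"translation":[0,0,0],"delta_rot":[0,0,0]}]' | egrep "pos|force"
python3 - <<'E'
from h import *
p,d=optics.grab_frame("scene"); a=p[175:325,215:405,::-1]; cv2.imwrite("pics/s8z.png",cv2.resize(a,None,fx=4,fy=4,interpolation=cv2.INTER_CUBIC))
E
```

```text
ee_pos: [507.2, -196.9, 37.1]
force: [0.0, -1.0, -5.9]
ee_pos: [507.3, -197.0, 37.0]
force: [-0.2, 0.7, -0.7]
```

View pics/s8z.png

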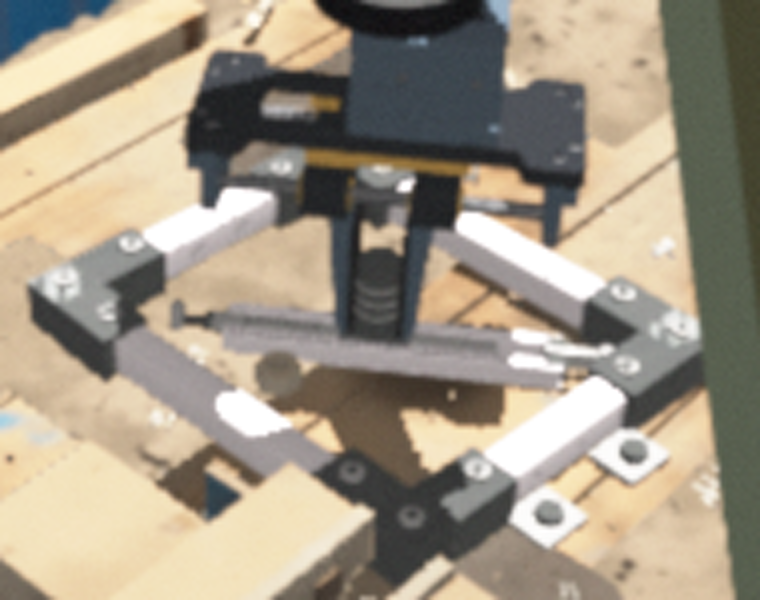

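```bash
python3 -m creep '[{"translation":[0,0,0],"delta_rot":[0,0,0]},{"translation":[-0.12,-0.095,0],"delta_rot":[0,0,0]},{"translation":[-0.12,-0.095,0],"delta_rot":[0,0,0]},{"translation":[-0.12,-0.095,0],"delta_rot":[0,0,0]},{"translation":[-0.12,-0.095,0],"delta_rot":[0,0,0]}]' -1 15| egrep "pos|force"
python3 -m creep '[{"translation":[-0.12,-0.095,0],"delta_rot":[0,0,0]},{"translation":[-0.12,-0.095,0],"delta_rot":[0,0,0]}]'| egrep "pos|force"
python3 -m creep '[{"translation":[-0.08,-0.06,0],"delta_rot":[0,0,0]},{"translation":[-0.08,-0.06,0],"delta_rot":[0,0,0]}]'| egrep "pos|force"
```

```text
ee_pos: [503.1, -200.3, 36.9]
force: [3.1, 4.8, 2.6]
ee_pos: [501.5, -202.5, 37.0]
force: [3.1, 3.9, 2.5]
ee_pos: [500.1, -203.9, 37.0]
force: [4.4, 3.0, 2.6]
```

```bash
python3 -m creep '[{"translation":[-0.06,-0.05,0],"delta_rot":[0,0,0]}]'| egrep "pos|force"
python3 -m creep '[{"translation":[-0.06,-0.05,0],"delta_rot":[0,0,0]}]'| egrep "pos|force"
python3 -m creep '[{"translation":[-0.05,-0.04,0],"delta_rot":[0,0,0]}]'| egrep "pos|force"
```

```text
ee_pos: [499.5, -204.4, 37.0]
force: [3.5, 3.2, 2.1]
ee_pos: [499.3, -204.8, 37.0]
force: [6.5, 4.9, 2.0]
ee_pos: [499.1, -205.1, 37.0]
force: [7.0, 5.4, 1.0]
```

```bash
python3 - <<'E'
from h import *
s=readout.state(); print(s['time_s'],s['ee_pos'],s['force'],s['torque'],s['gripper_width'])
p,d=optics.grab_frame("scene"); a=p[175:325,215:405,::-1]; cv2.imwrite("pics/s9z.png",cv2.resize(a,None,fx=4,fy=4,interpolation=cv2.INTER_CUBIC))
p,d=optics.grab_frame("top"); a=p[175:320,210:350,::-1]; cv2.imwrite("pics/t9z.png",cv2.resize(a,None,fx=4,fy=4,interpolation=cv2.INTER_CUBIC))
E
```

```text
11.7667 [ 499.09985886 -205.14344301   37.00752348] [7.03995883 5.41819319 0.9752079 ] [ 0.81239824 -0.89932308  0.01794684] 21.860293222019784
```

View pics/s9z.png

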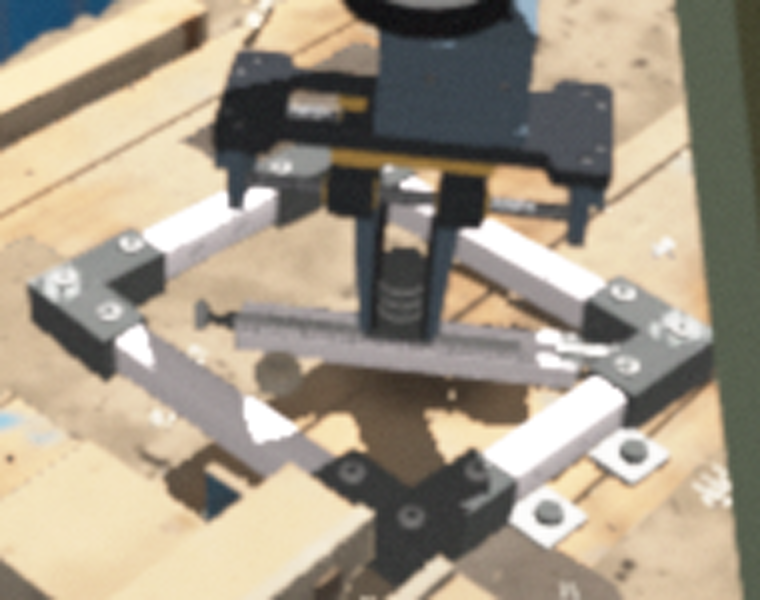

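View pics/t9z.png

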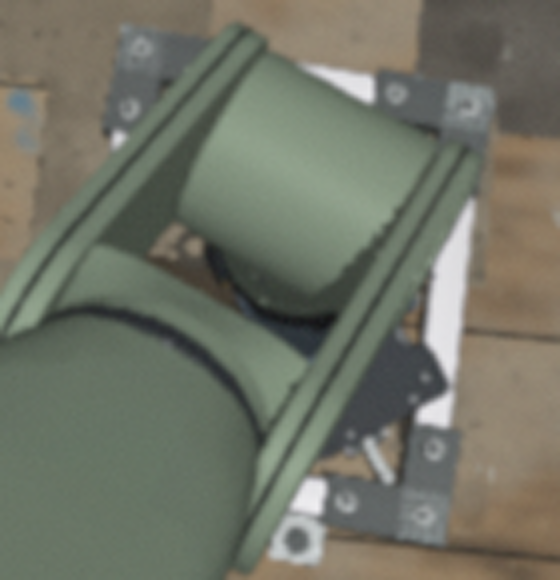

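```bash
python3 - <<'E'
from h import *
a=cv2.imread("pics/t9z.png")[400:560,320:480]; cv2.imwrite("pics/t9zz.png",cv2.resize(a,None,fx=3.5,fy=3.5,interpolation=cv2.INTER_CUBIC))
A=ray("top",zoom("top",[(371,442),(388,478)]),16); print(A,np.degrees(np.arctan2(*(A[0]-A[1])[[1,0]])))
f=lambda px:(np.atleast_2d(px)+.5)/4-.5+np.array([215,175])
A=ray("scene",f([(240,303),(200,308),(535,335)]),14);print(A, np.degrees(np.arctan2(*(A[0]-A[2])[[1,0]])))
E
```

```text
[[ 425.07634551 -255.78597308   16.        ]
 [ 406.54608802 -266.74505453   16.        ]] 30.60072783560981
[[ 569.06307601 -166.45711752   14.        ]
 [ 580.75035285 -149.66398739   14.        ]
 [ 446.66246874 -249.6168125    14.        ]] 34.19241936515803
```

View pics/t9zz.png

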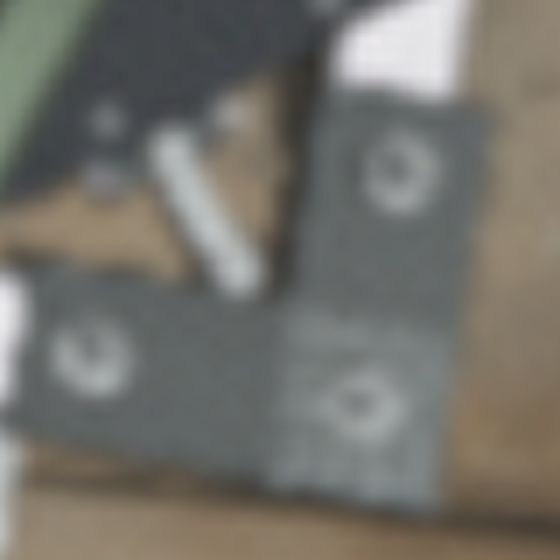

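```bash
python3 -m creep '[{"translation":[0.03,-0.08,0],"delta_rot":[0,0,0]}]'| egrep "pos|force"
python3 -m creep '[{"translation":[0.02,-0.08,0],"delta_rot":[0,0,0]}]'| egrep "pos|force"
python3 -m creep '[{"translation":[0,-0.07,0],"delta_rot":[0,0,0]}]'| egrep "pos|force"
```

```text
ee_pos: [499.0, -205.6, 37.0]
force: [4.1, 6.4, 3.6]
ee_pos: [499.0, -206.3, 36.9]
force: [3.7, 5.5, 2.3]
ee_pos: [498.9, -206.9, 36.9]
force: [4.3, 6.2, 2.8]
```

```bash
python3 -m creep '[{"translation":[0,-0.07,0],"delta_rot":[0,0,0]}]'| egrep "pos|force"
python3 -m creep '[{"translation":[-0.02,-0.07,0],"delta_rot":[0,0,0]}]'| egrep "pos|force"
```

```text
ee_pos: [498.9, -207.6, 36.9]
force: [4.3, 6.4, 3.7]
ee_pos: [498.8, -208.3, 37.0]
force: [4.7, 6.5, 2.4]
```

```bash
python3 -m creep '[{"translation":[-0.01,-0.06,0],"delta_rot":[0,0,0]}]'| egrep "pos|force"
python3 -m creep '[{"translation":[-0.01,-0.05,0],"delta_rot":[0,0,0]}]'| egrep "pos|force"
python3 - <<'E'
from h import *
p,d=optics.grab_frame("top"); a=p[255:315,280:340,::-1]; cv2.imwrite("pics/t10z.png",cv2.resize(a,None,fx=9,fy=9,interpolation=cv2.INTER_CUBIC))
p,d=optics.grab_frame("scene"); a=p[175:325,215:405,::-1]; cv2.imwrite("pics/s10z.png",cv2.resize(a,None,fx=4,fy=4,interpolation=cv2.INTER_CUBIC))
E
```

```text
ee_pos: [498.7, -209.0, 37.0]
force: [4.1, 6.2, 1.8]
ee_pos: [498.8, -209.5, 37.0]
force: [5.9, 6.6, 1.6]
```

View pics/t10z.png

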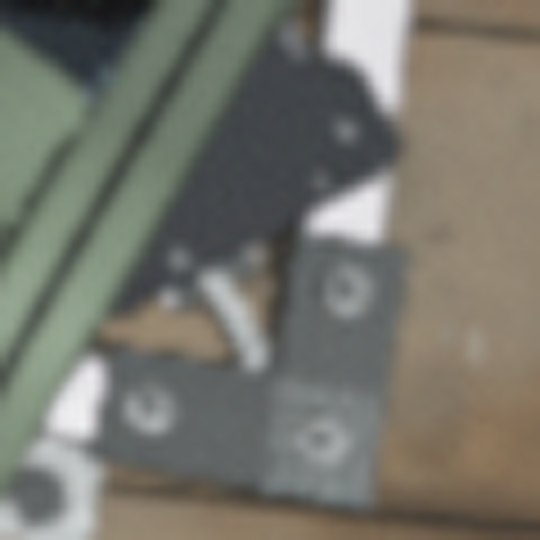

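View pics/s10z.png

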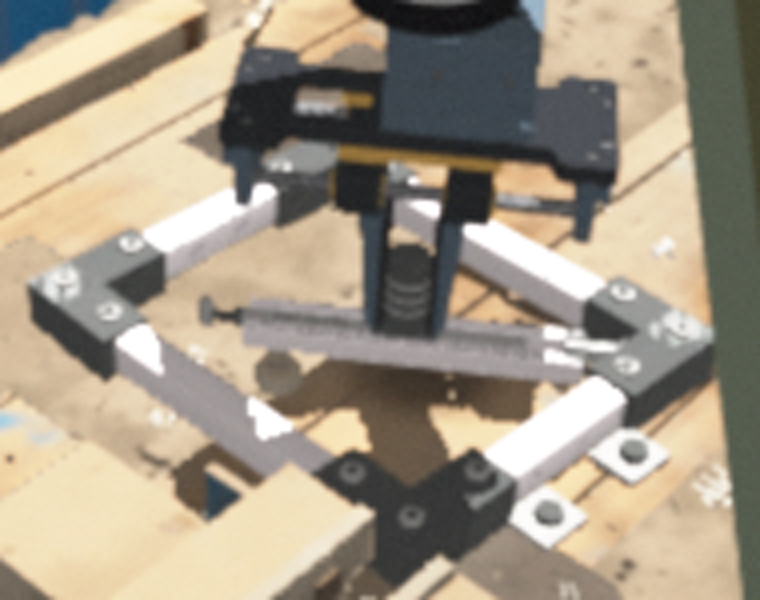

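```bash
python3 -m creep '[{"translation":[0,-0.04,0],"delta_rot":[0,0,0]}]'| egrep "pos|force"
python3 -m creep '[{"translation":[0,-0.04,0],"delta_rot":[0,0,0]}]'| egrep "pos|force"
```

```text
ee_pos: [498.9, -209.7, 37.0]
force: [5.2, 6.5, 2.0]
ee_pos: [499.0, -210.1, 37.0]
force: [5.7, 7.3, 1.6]
```

```bash
python3 -m creep '[{"translation":[0.05,0.04,0],"delta_rot":[0,0,0]},{"translation":[0,0,0],"delta_rot":[0,0,0]},{"translation":[0,0,0],"delta_rot":[0,0,0]}]' -1 45| egrep "pos|force"
python3 -m creep '[{"translation":[-0.08,0.14,0],"delta_rot":[0,0,0.016]},{"translation":[-0.1,0.14,0],"delta_rot":[0,0,0.016]},{"translation":[-0.1,0.14,0],"delta_rot":[0,0,0.016]}]'| egrep "pos|force"
python3 -m creep '[{"translation":[-0.02,-0.02,0],"delta_rot":[0,0,0]}]'| egrep "pos|force"
```

```text
ee_pos: [499.1, -210.1, 37.0]
force: [4.3, 5.2, 2.5]
ee_pos: [496.7, -206.3, 37.0]
force: [4.5, 3.7, 0.7]
ee_pos: [496.5, -206.1, 37.0]
force: [6.1, 5.3, 2.4]
```

```bash
python3 - <<'E'
from h import *
p,d=optics.grab_frame("top"); a=p[255:315,280:340,::-1]; cv2.imwrite("pics/t11z.png",cv2.resize(a,None,fx=9,fy=9,interpolation=cv2.INTER_CUBIC))
p,d=optics.grab_frame("scene"); a=p[175:325,215:405,::-1]; cv2.imwrite("pics/s11z.png",cv2.resize(a,None,fx=4,fy=4,interpolation=cv2.INTER_CUBIC))
E
```

```text
(no output)
```

View pics/t11z.png

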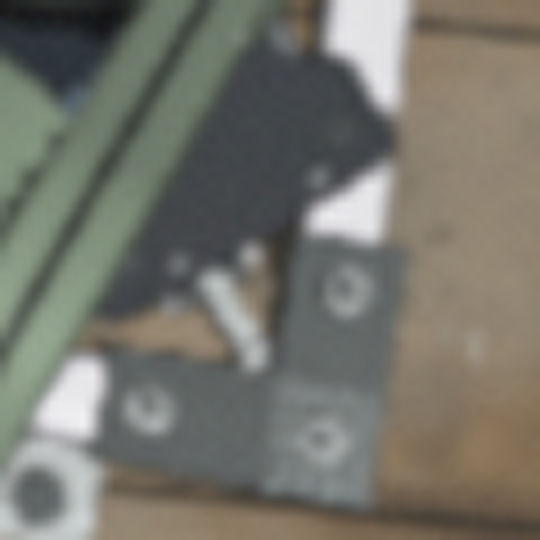

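View pics/s11z.png

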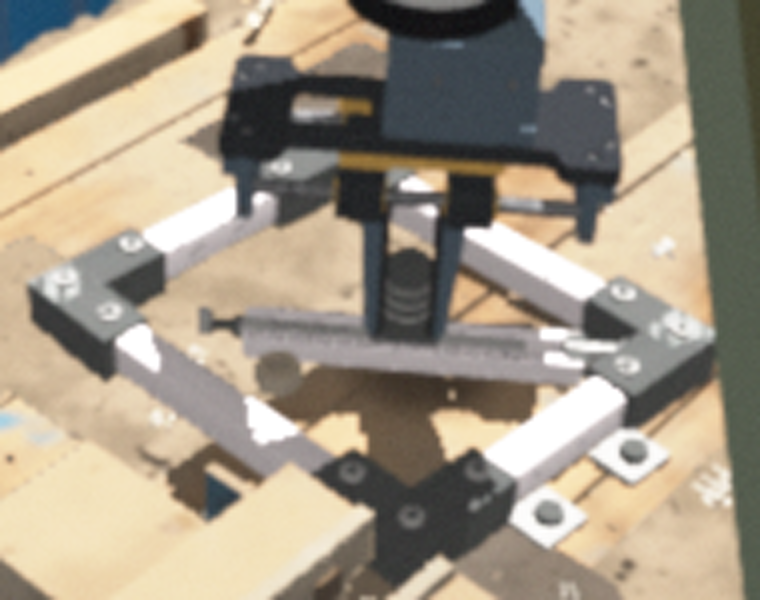

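```bash
python3 -m creep '[{"translation":[0,-0.04,0],"delta_rot":[0,0,0]}]'| egrep "pos|force"
python3 -m creep '[{"translation":[0.02,-0.04,0],"delta_rot":[0,0,0]}]'| egrep "pos|force"
python3 -m creep '[{"translation":[0.02,-0.04,0],"delta_rot":[0,0,0]}]'| egrep "pos|force"
```

```text
ee_pos: [496.5, -206.2, 37.0]
force: [6.5, 7.8, 2.6]
ee_pos: [496.6, -206.2, 37.0]
force: [5.2, 9.9, 2.6]
ee_pos: [496.6, -206.3, 37.0]
force: [4.3, 9.6, 4.0]
```

```bash
python3 -m creep '[{"translation":[0,0.08,0],"delta_rot":[0,0,0]},{"translation":[0,0,0],"delta_rot":[0,0,0]},{"translation":[0.16,0.12,0],"delta_rot":[0,0,0]},{"translation":[0.16,0.12,0],"delta_rot":[0,0,0]},{"translation":[0.16,0.12,0],"delta_rot":[0,0,0]}]' -1 20| egrep "pos|force"
python3 -m creep '[{"translation":[0.16,0.12,0],"delta_rot":[0,0,0]},{"translation":[0.16,0.12,0],"delta_rot":[0,0,0]},{"translation":[0.16,0.12,0],"delta_rot":[0,0,0]},{"translation":[0.16,0.12,0],"delta_rot":[0,0,0]}]'| egrep "pos|force"
```

```text
ee_pos: [500.1, -204.1, 36.9]
force: [0.5, -2.5, 5.3]
ee_pos: [506.7, -199.2, 36.8]
force: [1.3, -3.1, 4.1]
```

```bash
python3 -m creep '[{"translation":[0.18,0.09,0.02],"delta_rot":[0,0,0]},{"translation":[0.17,0.11,0.02],"delta_rot":[0,0,0]},{"translation":[0.17,0.11,0],"delta_rot":[0,0,0]},{"translation":[0.16,0.115,0],"delta_rot":[0,0,0]}]'| egrep "pos|force"
python3 -m creep '[{"translation":[0.16,0.115,0],"delta_rot":[0,0,0]},{"translation":[0.16,0.115,0],"delta_rot":[0,0,0]},{"translation":[0.16,0.115,0],"delta_rot":[0,0,0]},{"translation":[0.16,0.115,0],"delta_rot":[0,0,0]}]'| egrep "pos|force"
python3 - <<'E'
from h import *
p,d=optics.grab_frame("top"); a=p[255:315,280:340,::-1]; cv2.imwrite("pics/t12z.png",cv2.resize(a,None,fx=9,fy=9,interpolation=cv2.INTER_CUBIC))
p,d=optics.grab_frame("scene"); a=p[175:325,215:405,::-1]; cv2.imwrite("pics/s12z.png",cv2.resize(a,None,fx=4,fy=4,interpolation=cv2.INTER_CUBIC))
E
```

```text
ee_pos: [513.1, -194.4, 36.9]
force: [1.3, -3.4, 4.4]
ee_pos: [519.4, -189.7, 36.9]
force: [2.0, -5.8, 3.2]
```

View pics/t12z.png

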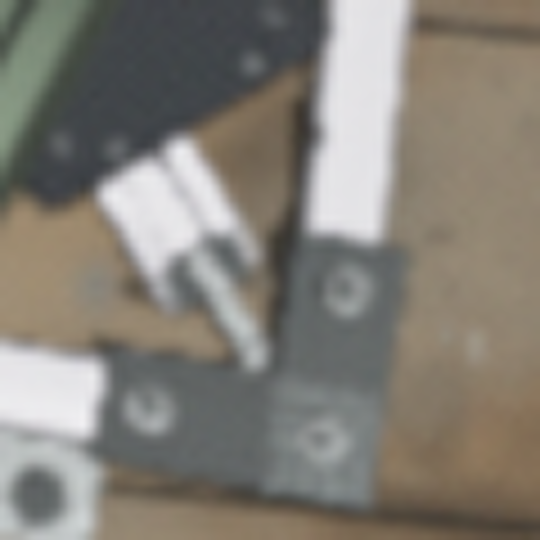

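View pics/s12z.png

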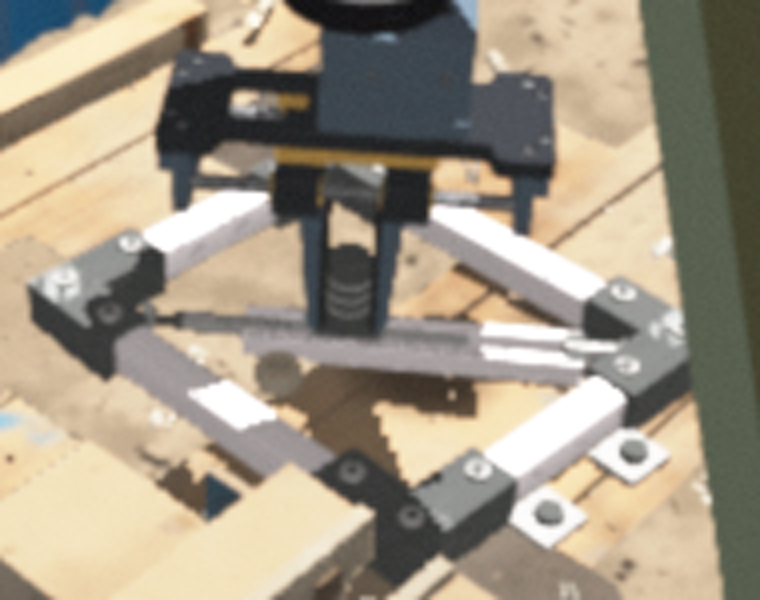

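```bash
python3 -m creep '[{"translation":[0.11,0.01,0.02],"delta_rot":[0,0,0]},{"translation":[0.12,0.07,0.02],"delta_rot":[0,0,0]}]'| egrep "pos|force"
python3 -m creep '[{"translation":[0.12,0.085,0],"delta_rot":[0,0,0]},{"translation":[0.12,0.085,0],"delta_rot":[0,0,0]}]'| egrep "pos|force"
```

```text
ee_pos: [520.8, -188.6, 36.9]
force: [1.2, -4.9, 2.1]
ee_pos: [523.3, -186.8, 36.9]
force: [2.4, -3.9, 2.8]
```

```bash
python3 -m creep '[{"translation":[0.09,0.06,0],"delta_rot":[0,0,0]},{"translation":[0.08,0.055,0],"delta_rot":[0,0,0]}]'| egrep "pos|force"
python3 -m creep '[{"translation":[0.08,0.055,0],"delta_rot":[0,0,0]}]'| egrep "pos|force"
python3 -m creep '[{"translation":[0.08,0.055,0],"delta_rot":[0,0,0]}]'| egrep "pos|force"
```

```text
ee_pos: [525.0, -185.6, 36.9]
force: [1.5, -3.7, 1.6]
ee_pos: [525.8, -185.0, 36.9]
force: [1.2, -3.7, 3.0]
ee_pos: [526.5, -184.5, 36.9]
force: [0.5, -4.4, 1.6]
```

```bash
python3 -m creep '[{"translation":[0.08,0.05,0],"delta_rot":[0,0,0]}]'| egrep "pos|force"
python3 -m creep '[{"translation":[0.08,0.05,0],"delta_rot":[0,0,0]}]'| egrep "pos|force"
```

```text
ee_pos: [527.3, -184.0, 36.9]
force: [0.7, -4.3, 1.9]
ee_pos: [528.1, -183.4, 36.9]
force: [0.2, -2.9, 1.5]
```

```bash
python3 -m creep '[{"translation":[0.07,0.05,0],"delta_rot":[0,0,0]}]'| egrep "pos|force"
python3 -m creep '[{"translation":[0.07,0.05,0],"delta_rot":[0,0,0]}]'| egrep "pos|force"
python3 - <<'E'
from h import *
p,d=optics.grab_frame("scene"); a=p[215:275,215:285,::-1]; cv2.imwrite("pics/s13z.png",cv2.resize(a,None,fx=9,fy=9,interpolation=cv2.INTER_CUBIC))
p,d=optics.grab_frame("top"); a=p[175:320,210:350,::-1]; cv2.imwrite("pics/t13z.png",cv2.resize(a,None,fx=4,fy=4,interpolation=cv2.INTER_CUBIC))
E
```

```text
ee_pos: [528.7, -182.9, 36.9]
force: [0.9, -3.2, 1.0]
ee_pos: [529.4, -182.4, 36.9]
force: [1.3, -3.1, 1.1]
```

View pics/s13z.png

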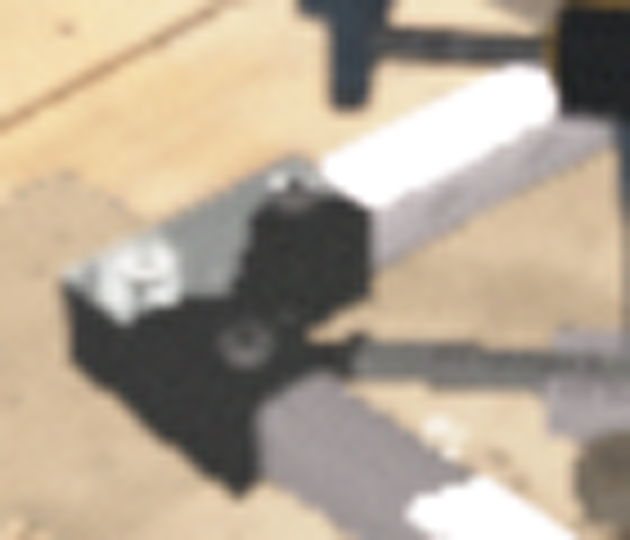

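View pics/t13z.png

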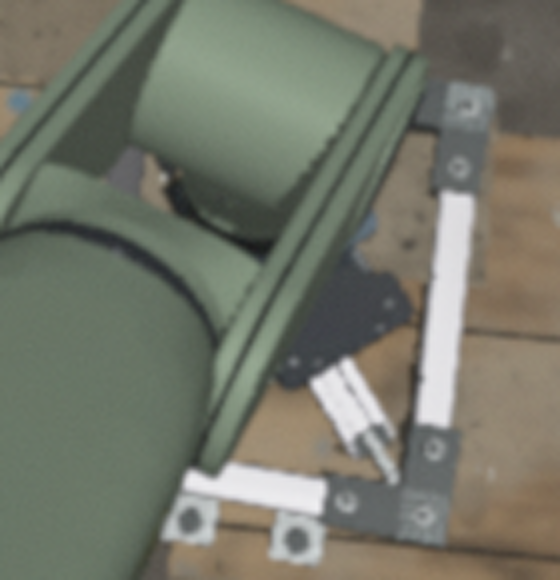

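```bash
python3 -m creep '[{"translation":[0.06,0.045,0],"delta_rot":[0,0,0]}]'| egrep "pos|force"
python3 -m creep '[{"translation":[0.06,0.045,0],"delta_rot":[0,0,0]}]'| egrep "pos|force"
python3 -m creep '[{"translation":[0.06,0.045,0],"delta_rot":[0,0,0]}]'| egrep "pos|force"
```

```text
ee_pos: [530.0, -182.0, 36.9]
force: [-0.1, -2.7, 0.4]
ee_pos: [530.6, -181.6, 36.9]
force: [0.6, -1.5, 1.3]
ee_pos: [531.1, -181.2, 36.9]
force: [-1.1, -4.5, 1.7]
```

```bash
python3 -m creep '[{"translation":[0.05,0.035,0],"delta_rot":[0,0,0]}]'| egrep "pos|force"
python3 -m creep '[{"translation":[0.05,0.035,0],"delta_rot":[0,0,0]}]'| egrep "pos|force"
```

```text
ee_pos: [531.2, -181.1, 36.9]
force: [-2.9, -5.5, 2.7]
ee_pos: [531.3, -181.0, 36.9]
force: [-3.9, -5.4, 1.7]
```

```bash
python3 -m creep '[{"translation":[0.05,0.035,0],"delta_rot":[0,0,0]}]'| egrep "pos|force"
python3 -m creep '[{"translation":[0.04,0.03,0],"delta_rot":[0,0,0]}]'| egrep "pos|force"
```

```text
ee_pos: [531.4, -180.9, 36.9]
force: [-4.6, -8.1, 2.5]
ee_pos: [531.5, -180.9, 36.8]
force: [-5.0, -8.9, 3.2]
```

```bash
python3 -m creep '[{"translation":[0.025,-0.035,0.01],"delta_rot":[0,0,0]}]'| egrep "pos|force"
python3 -m creep '[{"translation":[0,0,0],"delta_rot":[0,0,0]}]'| egrep "pos|force"
python3 - <<'E'
from h import *
p,d=optics.grab_frame("top"); a=p[255:315,280:340,::-1]; cv2.imwrite("pics/t14z.png",cv2.resize(a,None,fx=9,fy=9,interpolation=cv2.INTER_CUBIC))
p,d=optics.grab_frame("scene"); a=p[175:325,215:405,::-1]; cv2.imwrite("pics/s14z.png",cv2.resize(a,None,fx=4,fy=4,interpolation=cv2.INTER_CUBIC))
E
```

```text
ee_pos: [531.7, -181.0, 36.9]
force: [-5.3, -5.9, 2.7]
ee_pos: [531.6, -181.0, 36.9]
force: [-4.9, -6.2, 4.3]
```

View pics/t14z.png

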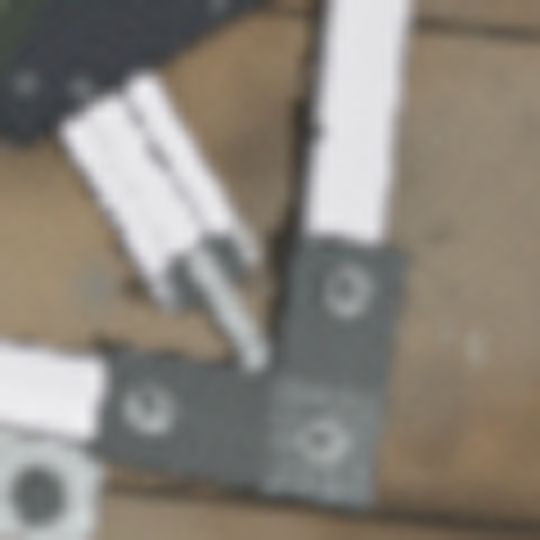

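View pics/s14z.png

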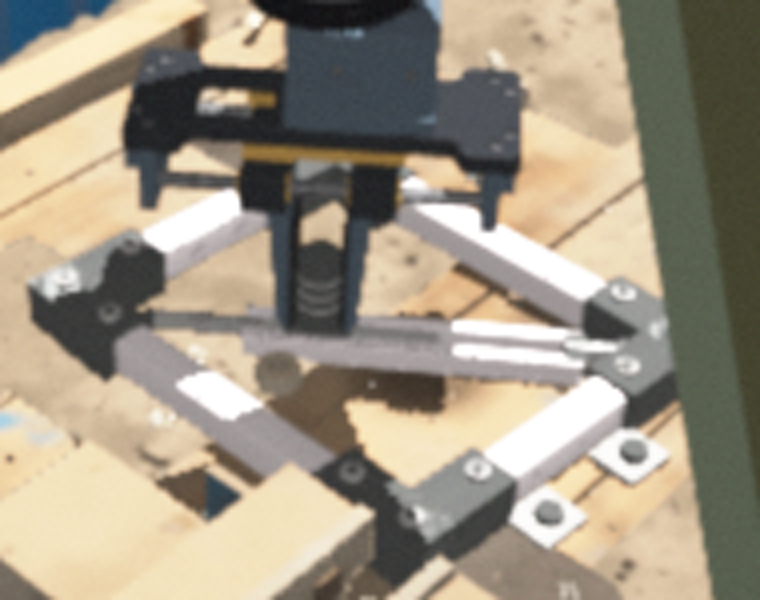

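```bash
python3 -m creep '[{"translation":[0,0,0],"delta_rot":[0,0,0]},{"translation":[0,0,0],"delta_rot":[0,0,0]},{"translation":[0,0,0],"delta_rot":[0,0,0]},{"translation":[0,0,0],"delta_rot":[0,0,0]},{"translation":[0,0,0],"delta_rot":[0,0,0]}]' 0.2
python3 -m creep '[{"translation":[0,0,0.5],"delta_rot":[0,0,0]},{"translation":[0,0,1.2],"delta_rot":[0,0,0]},{"translation":[0,0,2],"delta_rot":[0,0,0]},{"translation":[0,0,2.5],"delta_rot":[0,0,0]},{"translation":[0,0,2.5],"delta_rot":[0,0,0]}]'
python3 -m creep '[{"translation":[-1.5,-2.5,1.5],"delta_rot":[0,0,0]},{"translation":[-1.5,-2.5,1.5],"delta_rot":[0,0,0]},{"translation":[-1.5,-2.5,1],"delta_rot":[0,0,0]},{"translation":[-1.5,-2.5,0],"delta_rot":[0,0,0]},{"translation":[-1.5,-2.5,0],"delta_rot":[0,0,0]}]'
python3 -m creep '[{"translation":[-1.5,-2.5,0],"delta_rot":[0,0,0]},{"translation":[-1.5,-2.5,0],"delta_rot":[0,0,0]},{"translation":[-1.5,-2.5,0],"delta_rot":[0,0,0]},{"translation":[-1.5,-2.5,0],"delta_rot":[0,0,0]},{"translation":[-1,-2,0],"delta_rot":[0,0,0]}]'
python3 - <<'E'
from h import *
p,d=optics.grab_frame("top"); cv2.imwrite("pics/t15.png",p[:,:,::-1]);a=p[175:320,210:350,::-1]; cv2.imwrite("pics/t15z.png",cv2.resize(a,None,fx=4,fy=4,interpolation=cv2.INTER_CUBIC))
p,d=optics.grab_frame("scene"); a=p[175:325,215:405,::-1]; cv2.imwrite("pics/s15z.png",cv2.resize(a,None,fx=4,fy=4,interpolation=cv2.INTER_CUBIC))
E
```

```text
time_s: 17.53
ee_pos: [533.7, -180.0, 37.0]
ee_rot: [168.4, 90.0, 115.4]
force: [-0.0, 0.9, 0.3]
gripper_width: 51.6
time_s: 17.95
ee_pos: [533.4, -180.1, 125.1]
ee_rot: [-161.4, 89.9, 145.7]
force: [0.5, -0.0, 0.7]
gripper_width: 54.8
time_s: 18.37
ee_pos: [458.4, -306.5, 165.7]
ee_rot: [23.8, 89.9, -29.2]
force: [1.1, -0.3, -0.3]
gripper_width: 54.9
time_s: 18.78
ee_pos: [387.4, -426.9, 164.6]
ee_rot: [-43.2, 90.0, -96.3]
force: [0.3, 0.5, -1.0]
gripper_width: 54.6
```

View pics/t15z.png

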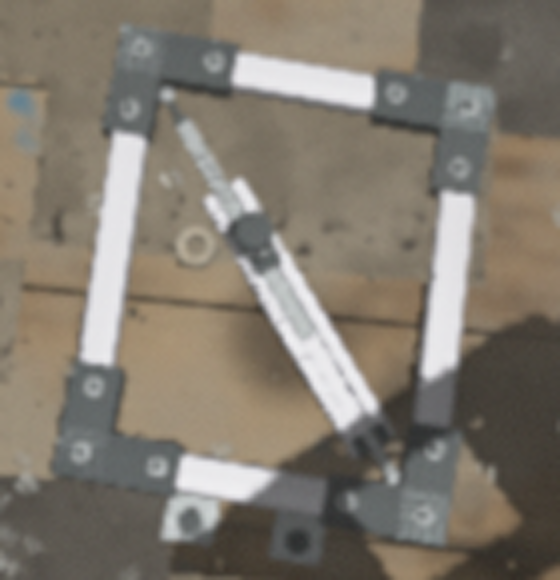

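View pics/s15z.png

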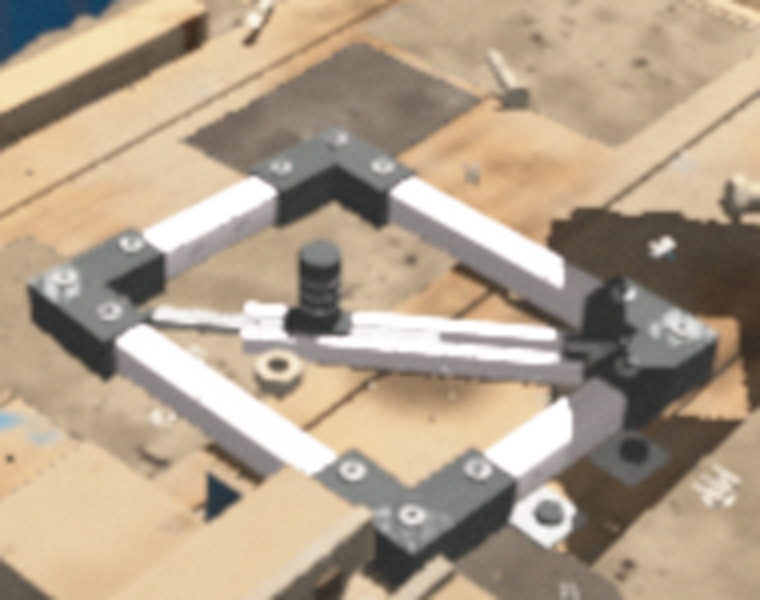

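```bash
python3 - <<'E'
from h import *
A=ray("top",zoom("top",[(167,94),(393,478)]),17); print(A,np.linalg.norm(A[0]-A[1]))
im=cv2.imread("pics/t15.png"); a=np.hstack([im[185:225,235:275],im[275:315,290:330]]); cv2.imwrite("pics/t15c.png",cv2.resize(a,None,fx=9,fy=9,interpolation=cv2.INTER_CUBIC))
E
```

```text
[[ 609.56639971 -122.75038682   17.        ]
 [ 406.75191109 -269.41342095   17.        ]] 250.2873595992206
```

View pics/t15c.png

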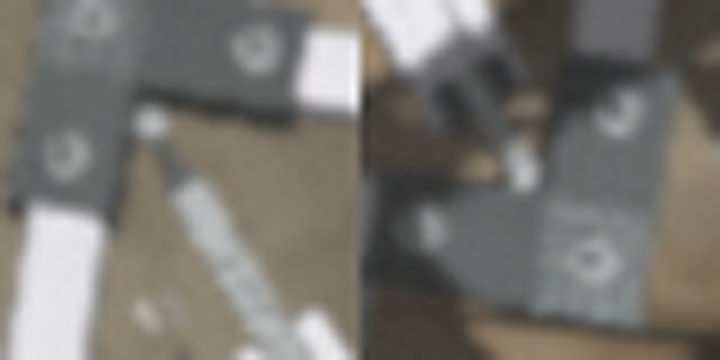

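```bash
python3 -c "
from workcell import env;print(env.job_done())"
```

```text
the job is handed in; nothing more can be done
None
```

I measured both diagonals in the order asked and left the rule lying in the longer one, near-right to far-left. The job was handed in with the arm clear, at about 19 s of the 70 s allowed.

| Diagonal | Heel pulled home with | Final push on the tongue | Tongue drawn out |
|---|---|---|---|
| near-left to far-right (first) | about 6.5 N | about 9 N | about 30.7 mm |
| near-right to far-left (second) | about 8–9 N | about 9 N, eased to 7.6 N before letting go | about 43.2 mm |

- **Result:** the second diagonal is longer by about 12.5 mm. The camera agrees, at roughly 239 and 251 mm, with the far rail shifted about 10 mm to the left. That is well beyond the 2 mm limit, so I left the rule there as fitted and released it.
- **Second heel:** it first met only the near wall, with a gap of 2–3 mm to the right wall. I moved it sideways and pressed gently against the right wall, up to about 10.5 N in all, until both walls bore. It did not shift while the tongue was pushed out.
- **Last checks:** after release, the pictures show both tips within about 2 mm of the estimated seat points, with 250 mm between them. That is as close as the camera calibration can tell. The nut is where it was at the start. The bystanders outside the frame were never approached, and I did not check them one by one.
- **Sideways load:** there was a side load of up to about 6 N at the post while the tongue was pushed out, which I put down to the rule dragging on the bench. About 4 N was still there at the second far corner, and I eased most of it off before letting go.

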